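Set the eccentric guide roller of a filing guide to the buffer block

TASK

The guide roller of the filing guide stands too tight for the buffer block: turn the roller by its bar handle until the gap between roller and fence lets the block just slide through, with 1 to 2 mm of play. Lay the block flat along the fence at the open end of the lane, wholly short of the roller, and slide it through the gap without lifting it until it rests against the end stop. Leave the roller set like that, the block in the lane, and the things round about where they are.

Things in the scene. Friction and masses are not known exactly. Their poses are not given: they have to be found in the camera images.
- filing_guide: Fixed white metal plate, 130 x 215 x 8 mm. Origin on the table under the roller's pivot, z up. Spans x -86..44, y -65..149 mm. The lane runs on it along its y, between the fence (face near x = -53 mm) and the roller; open end at +y. The end stop crosses the lane: face at y = -30 mm, top at z = 17.5 mm.
- fence: Fixed steel bar on the plate, 18 x 165 x 9 mm, top 17 mm above the table. Origin on its guiding face, at plate level, mid-length; +x points squarely across the lane to the roller, y along the lane like the plate's y. The face's distance from the pivot differs from start to start (50.5 to 55.5 mm).
- guide_roller (a joint): Angle a of the roller, rad, -1.4 to 1.4, anticlockwise from above; stiff (0.2 N m), stays as left. A steel disc of 26 mm radius, top 16.5 mm above the table, on a pivot 7 mm off its centre. Gap = (pivot to fence face) - 26 mm - 7 mm x sin(a): a larger angle narrows it. At 0 the centre lies 7 mm from the pivot to the plate's +y. Starts at 0.8 to 1.15, too tight.
- roller_centre (a point): Centre of the roller's disc, 12.5 mm above the table. Its x in the fence's frame less the disc's radius of 26 mm is the gap.
- bar_handle (a point): On the pivot's axis, 40 mm above the table, in the black bar that turns the roller: 10 mm thick, 42 mm long, 21.5 to 51.5 mm above the table, on a hub of 11 mm radius (top 22.5 mm). At joint 0 its length is parallel to the lane; it turns with the joint.
- block: Lilac buffer block, plain box 26 mm wide (its x), 93 mm long (y), 25 mm high, about 30 g; origin at the centre of its underside. Starts on the table left of the guide. At the end stop its origin is at y = +16.5 mm in the plate's frame; it stands 16 mm proud of the fence. Gripped across its width 30 mm behind its middle, the fingers clear the bar handle. Half turns do not matter.
- brush: Pink dust brush, 38 x 128 x 24 mm, lying on the table; bystander that may lie in front of or behind the block. Origin at the centre of its underside, long axis y.
- clip: Pink plastic clip, 16 x 54 x 17 mm, bystander lying close to the fence's outer side. Origin at the centre of its underside.
- pot: Small round pigment pot with a lid, 32 mm across, 23 mm high; bystander just beyond the end-stop end of the plate. Origin at the centre of its underside.
- nail_file: Dark straight nail file, 19 x 178 x 8 mm, bystander on the right. Origin at the centre of its underside.
Mind the look-alikes: they are no part of the job. What is shaped like the block but orange or turquoise is not meant.

How it is judged (in metres and radians):
On the way, in this order (a step that is already met when the one before it is completed fails the run):
1. the block lies flat in the open end of the lane, along the fence, short of the roller (y of block in the frame of filing_guide between 0.056 and 0.14 m and x of block in the frame of fence between 0.01 and 0.022 m and z of block in the frame of filing_guide between 0.005 and 0.0115 m and angle between the y axis of block and the y axis of filing_guide, either way round below 0.15 rad and angle between block's own z axis and vertical below 0.1 rad), for 0.1 s.
2. the block, flat in the lane, passes through the gap, which is set so that it has no more than 3 mm of play (y of block in the frame of filing_guide between 0.0225 and 0.05 m and x of block in the frame of fence between 0.01 and 0.0185 m and z of block in the frame of filing_guide between 0.005 and 0.0115 m and angle between the y axis of block and the y axis of filing_guide, either way round below 0.12 rad and angle between block's own z axis and vertical below 0.1 rad and x of roller_centre in the frame of fence between 0.0515 and 0.055 m), for 0.05 s.
At the end, for the whole second after the job is handed in: The block lies flat in the lane between fence and roller, along the fence within 0.1 rad, its front end within 4 mm of the end stop, at rest; the gap between roller and fence is set for the 26 mm block with no more than 3 mm of play (gap at most 29 mm) (y of block in the frame of filing_guide between 0.01 and 0.0205 m and x of block in the frame of fence between 0.01 and 0.0185 m and z of block in the frame of filing_guide between 0.005 and 0.0115 m and angle between the y axis of block and the y axis of filing_guide, either way round below 0.1 rad and angle between block's own z axis and vertical below 0.1 rad and x of roller_centre in the frame of fence between 0.0515 and 0.055 m and linear speed of block below 0.01 m/s); the robot touches nothing.
It fails at once if the block is lifted in or over the gap instead of being slid through it (y of block in the frame of filing_guide between -0.03 and 0.045 m and x of block in the frame of fence between 0 and 0.03 m and z of block in the frame of filing_guide between 0.018 and 0.045 m).
It fails at once if the brush, clip, pigment pot or nail file is shifted by more than 30 mm (distance of any of brush, clip, pot, nail_file from where it was at the start of the episode above 0.03 m).
It also fails if it takes over 58 s, if anything falls off the work surface, if the arm or the gripper's body presses on something with over 40 N, if the wrist force passes 120 N, or if a joint passes its speed limit or range.

ROBOT

A 6-joint arm with a two-finger parallel gripper is mounted at the origin on a cart in front of the work surface, level with it; the furniture and walls round the work are solid. World frame = base frame: x ahead of the robot, y to its left, z up, the work surface at z = 0. Lengths are in m, angles in degrees, forces in N, time in s.
With the tool pointing down it reaches from about 0.4 to 0.825 m from the base axis. Payload 7 kg.
Tool frame: the origin (TCP) lies on the mounting face of the last link; the fingertips stand 178 mm ahead of it and the grasp point (between the pads) lies 159 mm ahead of it (ctrl.tip_extent is the distance from the TCP to the fingertips, in m); z points along the fingers, y is the direction in which the jaws open and shut (so a half turn about z gives the same grasp; the last joint's range is limited). The gripper opens to 88 mm and grips with 3 to 60 N. Pads are 19 mm wide; open, the fingers measure 130 mm over their backs; the gripper's body (78 mm by 193 mm) begins 47 mm behind the grasp point.
Start: joints at [-56.488, 20.546, 0.682, 0, -70.136, -16.507], TCP at [0.197, -0.645, 0.405] pointing down, gripper open.
Joint ranges: [-176.03, 176.03], [-82.01, 121.73], [-58.28, 71.71], [-173.87, 95.51], [-174.79, -0.11], [-173.66, 173.66]. Speed limits (degrees/s): [136.94, 136.94, 172.46, 180, 180, 180].

INTERFACE

Orientations are given as [roll, pitch, yaw] about the fixed x, y, z axes, in that order (R = Rz(yaw) Ry(pitch) Rx(roll)).
In Python, from plant import ctrl gives the robot as it stands. The module is installed in compiled form; this text tells all that it offers.
- The arm moves only by the tool carry_out, never from a script. Its argument "moves" is text: rows parted by semicolons, each of 7 numbers parted by spaces: the finger opening in m, from 0 to 0.0876, then the shift along the tool's x, y, z in m, then the turn, a rotation vector about the tool's x, y, z in rad. A call has 1 to 20 rows; each row is the pose to reach, as a shift and turn from the pose commanded when the call began, along the tool's axes at that moment; what a row does not reach only later rows make up. A row lasts 1/10 s, in which the tool goes at most 50 mm and 8.59 degrees, less where a joint would pass 70% of its speed; a pose out of reach is approached as far as the arm can. A call with a gripper value outside its range is refused whole. The fingers move at their own pace and stop on an object; the grip force is fixed at half the most. Time passes only in rows, so rows that repeat a pose let the fingers close. It gives the time, the measured TCP pose, the force and the opening at its end, in the units of the state.
- ctrl.get_obs(): the state, without advancing time (a new reading comes with each control period).
- ctrl.snapshot(name): name is "side" or "top" or "wrist"; returns a dict with "image" (400x640x3 uint8, red, green, blue), "K" (3x3 intrinsics, pixels), "R" (3x3) and "t" (3): a world point X has camera coordinates R X + t. Camera axes: x right, y down, z forward; pixel columns grow to the right and rows downward; lengths in m; the calibration is good to about 2 mm. The wrist camera is an equidistant fisheye: a pixel r from the principal point sees the ray r / f radians off the axis. A picture is of the moment at which its call begins. There is no depth.
- ctrl.close_job(): hands the job in, once; it reports no verdict.
Trained networks look in a picture, given as the dict that the camera call returned (one of the last four; its "shot" number tells which), for a name from the list of things; names that differ only in an ending like _2 or _b are one class to them, and where a whole thing is asked for, a point or a joint stands for the part that bears it (a point fixed in the world has none). Each returns a list of dicts, best first, with "confidence" (0 to 1); they miss things now and then, are a little off and sometimes report something else, mostly with a low value. They report only what shows in the picture. A call takes as long as a camera call. They do not tell look-alikes from the thing itself.
- ctrl.recognise(picture, label): "extent" ([left, top, right, bottom] in pixels, round what is visible of it).
- ctrl.trace(picture, label): "region" (400x640 bool, what is visible of it) and "extent" ([left, top, right, bottom] in pixels, round what is visible of it).
- ctrl.mark_of(picture, label): "at" ([row, column] in pixels: a listed point, or the origin of a listed thing).
The state is a dict: "clock": time; "joint_pos": joint angles; "qvel": joint speeds; "tau": joint torques, N m; "tool_pos": TCP position; "orientation": TCP orientation; "force": force on the tool from outside, world axes, zero at the start; "moment": the same for the moment, N m; "opening": finger opening in m.
Only numpy, scipy, OpenCV 4.12 (cv2) and the standard library are available. Lean on these libraries where they do the work, as an engineer would, in place of code of your own. Each camera call takes 0.05 s, during which the arm holds its last target.

## Working session

There is one attempt and no reset: what is moved stays moved. The work goes in short steps, Python scripts to look and compute and a tool call to move; the robot and the scene stay as the last step left them, time stands still between calls to the robot, and variables do not carry over. Pictures are saved under pics/ and viewed, and the job is handed in when it is done.

Besides the shell and the picture viewer there is one more tool, called as name(argument=value, ...) on one line, values as JSON. carry_out: Moves the arm, as the interface text tells. Its arguments: {"type":"object","properties":{"moves":{"type":"string"}},"required":["moves"]}

```bash
mkdir -p pics
cat > h.py <<'E'
import numpy as np, cv2
from plant import ctrl
def save(p,name): cv2.imwrite('pics/'+name,cv2.cvtColor(p['image'],cv2.COLOR_RGB2BGR))
def proj(p,X):
    c=np.asarray(p['R'])@np.asarray(X,float)+p['t']; q=p['K']@c; return q[:2]/q[2]
def back(p,uv,z):
    K,R,t=map(np.asarray,(p['K'],p['R'],p['t'])); d=R.T@np.linalg.solve(K,[uv[0],uv[1],1.]); o=-R.T@t
    return o+d*(z-o[2])/d[2]
E
python3 - <<'E'
from h import *
o=ctrl.get_obs(); print(o['clock'],o['tool_pos'],o['orientation'],o['opening'])
for n in('top','side'):
    p=ctrl.snapshot(n); save(p,n+'0.png'); print(n,p['K'],p['R'],p['t'])
    for l in ['filing_guide','fence','roller_centre','bar_handle','block','brush','clip','pot','nail_file']:
        try: print(l,[(np.round(m['at'],1),round(m['confidence'],2)) for m in ctrl.mark_of(p,l)][:4])
        except Exception as e: print(l,e)
E
```

```text
0.0 [ 0.19735469 -0.64528893  0.40372861] [ 1.79905841e+02 -6.17343075e-03 -1.63002216e+02] 0.08753989678921248
top [[368.58485732   0.         320.93674526]
 [  0.         368.58485732 195.5379332 ]
 [  0.           0.           1.        ]] [[ 3.01073005e-04 -9.99947015e-01 -1.02896425e-02]
 [-9.95241467e-01  7.02986596e-04 -9.74367857e-02]
 [ 9.74388565e-02  1.02700144e-02 -9.95188523e-01]] [-9.54783858e-04  5.06294271e-01  1.11631834e+00]
filing_guide [(array([189.8, 357.7]), 0.89)]
fence [(array([208.6, 338.5]), 0.71)]
roller_centre [(array([190.6, 351.2]), 0.58)]
bar_handle [(array([188.9, 358.9]), 0.56)]
block [(array([195. , 193.8]), 0.89), (array([207.3, 232.1]), 0.84), (array([195.2, 277.9]), 0.52)]
brush [(array([166.6, 233.9]), 0.53)]
clip [(array([230.7, 360.9]), 0.66)]
pot [(array([199.9, 386.4]), 0.61)]
nail_file [(array([243.9, 447.7]), 0.81)]
side [[398.35982598   0.         319.0316359 ]
 [  0.         398.35982598 199.69263663]
 [  0.           0.           1.        ]] [[-0.94645494 -0.32221777  0.01996901]
 [-0.14424258  0.36672719 -0.91907848]
 [ 0.28882024 -0.87274674 -0.39356828]] [0.47418834 0.1338408  1.15976763]
filing_guide [(array([206.6, 324.6]), 0.66), (array([215. , 335.5]), 0.59)]
fence [(array([210.2, 336.4]), 0.68)]
roller_centre [(array([203.1, 326.1]), 0.61)]
bar_handle [(array([195.6, 324.6]), 0.5)]
block [(array([261.9, 297.5]), 0.73), (array([235.5, 302.3]), 0.68), (array([286.4, 260.2]), 0.58)]
brush [(array([194.7, 341.7]), 0.7), (array([259.9, 256.7]), 0.57), (array([206.5, 362.5]), 0.2)]
clip [(array([208.2, 359.2]), 0.44)]
pot [(array([194.8, 335.9]), 0.52)]
nail_file [(array([184.1, 384.3]), 0.49)]
```

Run:
```python
import cv2
a=cv2.imread('pics/top0.png')[120:290,160:480]; cv2.imwrite('pics/top0c.png',cv2.resize(a,None,fx=2.5,fy=2.5,interpolation=cv2.INTER_CUBIC))
a=cv2.imread('pics/side0.png')[140:320,200:440]; cv2.imwrite('pics/side0c.png',cv2.resize(a,None,fx=3.3,fy=3.3,interpolation=cv2.INTER_CUBIC))
```

```text
(no output)
```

View pics/top0c.png

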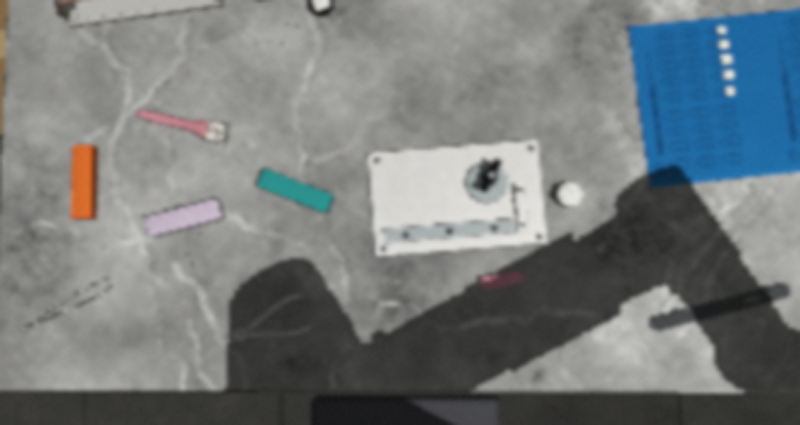

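View pics/side0c.png

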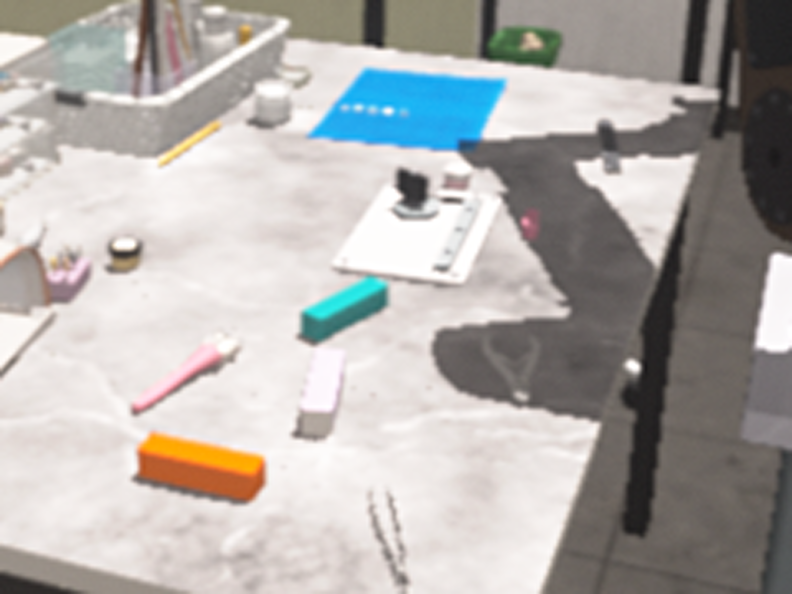

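The top view shows the plate at about (345,190) px with its open end to the left, and the fence on the robot's side. The lilac block is at about (233,207), between the orange and turquoise look-alikes.

Run:
```python
from h import *
p=ctrl.snapshot('top')
f=lambda u,v,z: back(p,(160+u/2.5,120+v/2.5),z)
c=[f(*q,0.008) for q in [(369,157),(538,140),(548,240),(378,256)]]
print(np.round(c,4))
d=(c[0]-c[1])+(c[3]-c[2]); yaw=np.degrees(np.arctan2(-d[0],d[1])); print('plate yaw',yaw)
ctr=np.mean(c,0)
def R(a): a=np.radians(a); return np.array([[np.cos(a),-np.sin(a)],[np.sin(a),np.cos(a)]])
print('size',np.linalg.norm(c[0]-c[1]),np.linalg.norm(c[1]-c[2]))
print('pivot',ctr[:2]-R(yaw)@[-.021,.042])
img=p['image']; hsv=cv2.cvtColor(img,cv2.COLOR_RGB2HSV)
for l in ['block','bar_handle','guide_roller','fence','pot','clip']:
  for m in ctrl.trace(p,l):
    r=m['region']; r_=cv2.minAreaRect(np.argwhere(r)[:,::-1].astype(np.float32))
    cc=r_[0]; print(l,round(m['confidence'],2),np.round(cc,1),np.round(r_[1],1),round(r_[2],1),img[r].mean(0).round(),np.round(back(p,cc,.02),4))
for m in ctrl.mark_of(p,'bar_handle'): print(back(p,m['at'][::-1],.04))
for m in ctrl.mark_of(p,'filing_guide'): print(back(p,m['at'][::-1],.0))
for m in ctrl.mark_of(p,'block'): print('b',back(p,m['at'][::-1],.0))
```

```text
[[ 0.5483  0.0412  0.008 ]
 [ 0.5697 -0.172   0.008 ]
 [ 0.4437 -0.1827  0.008 ]
 [ 0.4237  0.0295  0.008 ]]
plate yaw 5.548828440061823
size 0.2142134492359078 0.12648708662816346
pivot [ 0.52132254 -0.11076227]
block 0.75 [193.  192.5] [29. 10.] 90.0 [189. 100.  50.] [0.5166 0.3985 0.02  ]
block 0.71 [232.4 206.7] [ 9.2 31.5] 74.7 [184. 172. 185.] [0.4722 0.2741 0.02  ]
block 0.52 [277.6 196. ] [30.4  8. ] 21.4 [ 50. 141. 138.] [0.5053 0.1339 0.02  ]
bar_handle 0.63 [354.4 192.3] [14.3 14.8] 63.4 [113. 118. 118.] [ 0.5168 -0.105   0.02  ]
guide_roller 0.51 [354.5 192. ] [16. 15.] 90.0 [119. 124. 124.] [ 0.5177 -0.1053  0.02  ]
fence 0.79 [339.5 211.7] [ 7.3 53.3] 86.2 [169. 175. 174.] [ 0.4565 -0.0586  0.02  ]
pot 0.39 [387.  197.5] [ 9. 10.] 90.0 [190. 191. 185.] [ 0.5005 -0.2059  0.02  ]
clip 0.54 [360.1 231.6] [ 5.1 16.4] 80.5 [88. 61. 68.] [ 0.3953 -0.1215  0.02  ]
[ 0.52509945 -0.1178487   0.04      ]
[ 0.52178456 -0.11709843  0.        ]
b [0.47757053 0.27477934 0.        ]
b [0.50752586 0.40275797 0.        ]
b [0.51817062 0.14037032 0.        ]
```

```bash
cat >> h.py <<'E'
from scipy.spatial.transform import Rotation as Ro
def delta(pos,yaw,frm=None):
    """tool-frame shift & rotvec from current pose to target (tool down, yaw deg)"""
    o=ctrl.get_obs(); R0=Ro.from_euler('xyz',o['orientation'],degrees=True); R1=Ro.from_euler('xyz',[180,0,yaw],degrees=True)
    s=R0.inv().apply(np.array(pos)-o['tool_pos']); r=(R0.inv()*R1).as_rotvec()
    print('shift',s.round(4),'rot',r.round(4),'dist',np.linalg.norm(s).round(3),'rows>=',np.linalg.norm(s)/.05,np.degrees(np.linalg.norm(r))/8.59)
def fproj(p,X):
    c=np.asarray(p['R'])@np.asarray(X,float)+p['t']; th=np.arctan2(np.hypot(c[0],c[1]),c[2]); K=p['K']
    n=np.hypot(c[0],c[1]); return np.array([K[0,2]+K[0,0]*th*c[0]/n,K[1,2]+K[1,1]*th*c[1]/n])
def fback(p,uv,z):
    K,R,t=map(np.asarray,(p['K'],p['R'],p['t'])); a=np.array([(uv[0]-K[0,2])/K[0,0],(uv[1]-K[1,2])/K[1,1]]); th=np.hypot(*a)
    d=np.array([*(a/th*np.sin(th)),np.cos(th)]); d=R.T@d; o=-R.T@t
    return o+d*(z-o[2])/d[2]
E
python3 - <<'E'
from h import *
p=ctrl.snapshot('wrist'); save(p,'w0.png'); print(p['K'],'axis',p['R'][2],'up',p['R'][1],'pos',-p['R'].T@p['t']); print(ctrl.get_obs()['tool_pos'])
delta([.47,-.10,.36],-84.5)
delta([.47,-.10,.36],-27)
E
```

```text
[[309.70691629   0.         323.340701  ]
 [  0.         309.70691629 193.84134375]
 [  0.           0.           1.        ]] axis [ 0.23282161  0.07164465 -0.96987687] up [0.92738499 0.28393367 0.24359546] pos [ 0.13468953 -0.66437633  0.38444064]
[ 0.19738964 -0.64547793  0.40464392]
shift [-0.4202  0.4419  0.0446] rot [ 0.    0.   -1.37] dist 0.611 rows>= 12.228747459370554 9.137875258582502
shift [-0.4202  0.4419  0.0446] rot [ 0.      0.     -2.3735] dist 0.611 rows>= 12.228747459370554 15.83170529338108
```

View pics/w0.png

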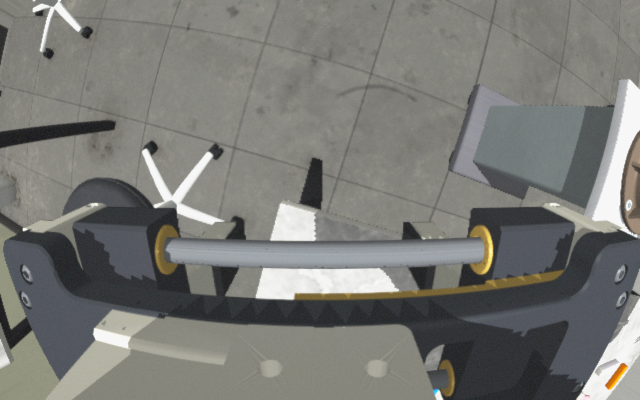

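Run:
```python
from h import *
delta([.46,-.30,.36],-84.5)
delta([.49,.03,.36],-84.5)
```

```text
shift [-0.3522  0.2536  0.0446] rot [ 0.    0.   -1.37] dist 0.436 rows>= 8.724959156999525 9.137875258582502
shift [-0.4774  0.5604  0.0446] rot [ 0.    0.   -1.37] dist 0.737 rows>= 14.749702883866576 9.137875258582502
```

carry_out(moves="0.0876 -0.035 0.025 0.004 0 0 -0.137; 0.0876 -0.07 0.051 0.009 0 0 -0.274; 0.0876 -0.105 0.076 0.013 0 0 -0.411; 0.0876 -0.14 0.101 0.018 0 0 -0.548; 0.0876 -0.176 0.127 0.022 0 0 -0.685; 0.0876 -0.211 0.152 0.027 0 0 -0.822; 0.0876 -0.246 0.178 0.031 0 0 -0.959; 0.0876 -0.282 0.203 0.036 0 0 -1.096; 0.0876 -0.317 0.228 0.04 0 0 -1.233; 0.0876 -0.352 0.254 0.045 0 0 -1.37; 0.0876 -0.37 0.3 0.045 0 0 -1.37; 0.0876 -0.39 0.345 0.045 0 0 -1.37; 0.0876 -0.41 0.39 0.045 0 0 -1.37; 0.0876 -0.43 0.435 0.045 0 0 -1.37; 0.0876 -0.447 0.48 0.045 0 0 -1.37; 0.0876 -0.463 0.525 0.045 0 0 -1.37; 0.0876 -0.477 0.56 0.045 0 0 -1.37; 0.0876 -0.477 0.56 0.045 0 0 -1.37; 0.0876 -0.477 0.56 0.045 0 0 -1.37")

```text
clock: 3.45
tool_pos: [0.4897, 0.0304, 0.3597]
orientation: [-180.0, 0.0, -84.4]
force: [0.4, -0.5, 0.7]
opening: 0.0875
```

Run:
```python
from h import *
o=ctrl.get_obs(); print(o['clock'],o['tool_pos'],o['orientation'],o['joint_pos'])
p=ctrl.snapshot('wrist'); save(p,'w1.png')
a=p['image'][:,:,::-1]; cv2.imwrite('pics/w1c.png',cv2.resize(a[0:250,150:500],None,fx=2.2,fy=2.2,interpolation=cv2.INTER_CUBIC))
z={'filing_guide':0,'fence':.008,'roller_centre':.0125,'bar_handle':.04,'clip':0,'pot':0}
for l in z:
  for m in ctrl.mark_of(p,l): print(l,round(m['confidence'],2),m['at'],fback(p,m['at'][::-1],z[l]).round(4))
```

```text
3.45 [0.48971111 0.03043145 0.35974328] [-1.79996178e+02  3.03871293e-04 -8.43640521e+01] [ 2.65672109e+01  5.14319847e+00 -2.57884120e+01  1.26096165e-03
 -5.90647111e+01 -2.09319112e+01]
filing_guide 0.9 [44.8, 308.1] [ 0.5202 -0.1136  0.    ]
fence 0.77 [102.1, 354.8] [ 0.4642 -0.0543  0.008 ]
roller_centre 0.87 [49.8, 313.1] [ 0.5135 -0.1056  0.0125]
bar_handle 0.73 [99.2, 355.8] [ 0.4666 -0.0553  0.04  ]
bar_handle 0.65 [40.4, 307.3] [ 0.5185 -0.1087  0.04  ]
clip 0.87 [52.0, 418.4] [ 0.3977 -0.1223  0.    ]
pot 0.64 [49.4, 313.2] [ 0.5141 -0.1088  0.    ]
```

View pics/w1c.png

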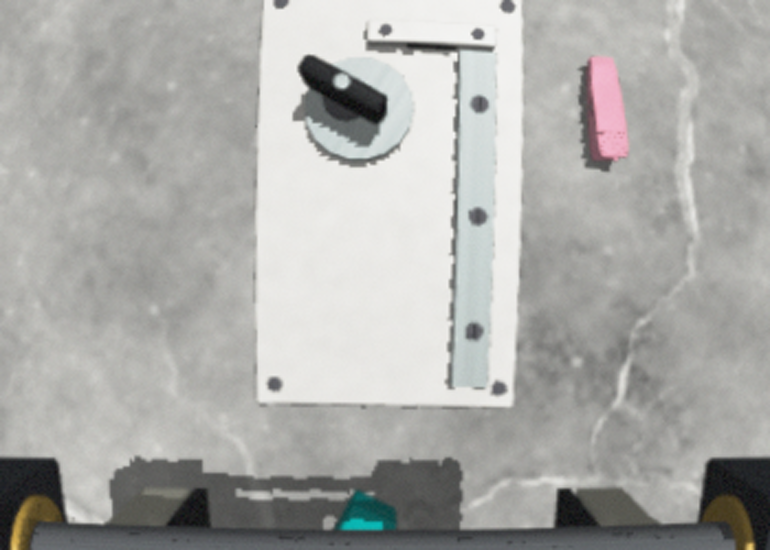

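The wrist view shows the black bar at about (307,40) px, the disc beside it, and the fence face as a line at column ~355. The open end of the lane is at the bottom. Next I'll fit the geometry.

Run:
```python
from h import *
p=ctrl.snapshot('wrist')
# rectify the plane z=0.0167 around the guide: 0.4mm/px ; columns = -x?? orient: up=-y, right=-x (same as view)
def rect(z,x0=.58,y0=-.19,n=(640,480),s=.0005):
    u=np.zeros((n[1],n[0]),np.float32);v=u.copy()
    K,R,t=map(np.asarray,(p['K'],p['R'],p['t']))
    jj,ii=np.meshgrid(np.arange(n[0]),np.arange(n[1]))
    X=np.stack([x0-jj*s,y0+ii*s,np.full(jj.shape,z)],-1); c=X@R.T+t
    nn=np.hypot(c[...,0],c[...,1]);th=np.arctan2(nn,c[...,2])
    mu=(K[0,2]+K[0,0]*th*c[...,0]/nn).astype(np.float32);mv=(K[1,2]+K[1,1]*th*c[...,1]/nn).astype(np.float32)
    return cv2.remap(p['image'],mu,mv,cv2.INTER_CUBIC)[:,:,::-1]
cv2.imwrite('pics/r17.png',rect(.0167)); cv2.imwrite('pics/r51.png',rect(.0515,.57,-.17,(400,300),.0003))
```

```text
(no output)
```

View pics/r17.png

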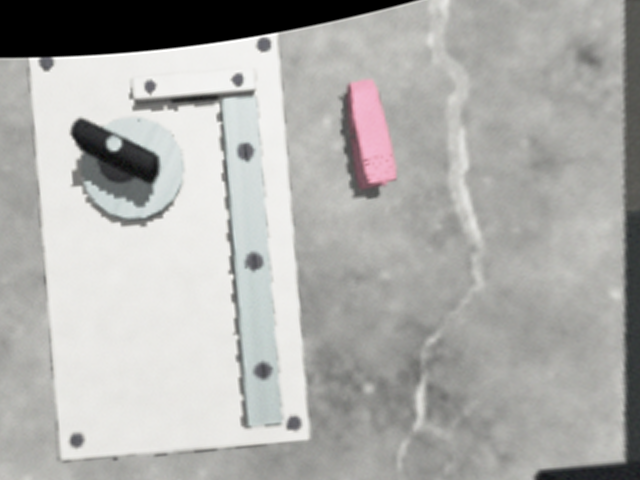

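View pics/r51.png

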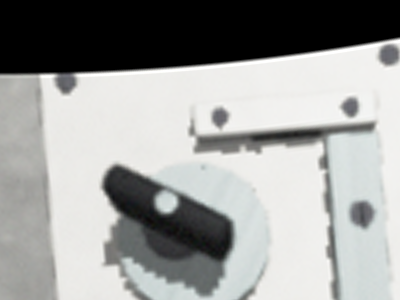

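Run:
```python
from h import *
delta([.5198,-.1090,.28],-28.5)
delta([.5198,-.1090,.2035],-28.5)
```

```text
shift [ 0.14   -0.0169  0.0797] rot [-1.000e-04 -0.000e+00 -9.787e-01] dist 0.162 rows>= 3.2399548734103765 6.5282101405045765
shift [ 0.14   -0.0169  0.1562] rot [-1.000e-04 -0.000e+00 -9.787e-01] dist 0.21 rows>= 4.209018635068193 6.5282101405045765
```

carry_out(moves="0.0876 0.02 -0.002 0.012 0 0 -0.14; 0.0876 0.04 -0.005 0.023 0 0 -0.28; 0.0876 0.06 -0.007 0.034 0 0 -0.42; 0.0876 0.08 -0.01 0.046 0 0 -0.56; 0.0876 0.1 -0.012 0.057 0 0 -0.7; 0.0876 0.12 -0.015 0.068 0 0 -0.84; 0.0876 0.14 -0.017 0.08 0 0 -0.979; 0.0876 0.14 -0.017 0.08 0 0 -0.979; 0.0876 0.14 -0.017 0.08 0 0 -0.979")

```text
clock: 4.75
tool_pos: [0.52, -0.1088, 0.2794]
orientation: [180.0, 0.0, -28.7]
force: [-0.6, 1.0, 0.2]
opening: 0.0879
```

Run:
```python
from h import *
o=ctrl.get_obs(); print(o['clock'],o['tool_pos'],o['orientation'],o['joint_pos'])
p=ctrl.snapshot('side'); save(p,'s1.png')
a=p['image'][140:270,250:410,::-1]; cv2.imwrite('pics/s1c.png',cv2.resize(a,None,fx=4.5,fy=4.5,interpolation=cv2.INTER_CUBIC))
print(proj(p,[.5198,-.109,.0515]),proj(p,np.array(o['tool_pos'])-[0,0,.178]))
delta([.5198,-.1090,.2035],-28.5)
```

```text
4.75 [ 0.5199868  -0.1087601   0.27940348] [ 1.79967997e+02  3.79098217e-02 -2.86563033e+01] [ 9.35135959e+00  1.39449506e+01 -2.69212909e+01  2.47373319e-03
 -4.91833349e+01  5.19907300e+01]
[324.31657139 191.51050172] [324.60989138 178.02402306]
shift [0.0001 0.0007 0.0763] rot [ 0.0001 -0.0001 -0.0019] dist 0.076 rows>= 1.5269513322506296 0.012399745032586333
```

View pics/s1c.png

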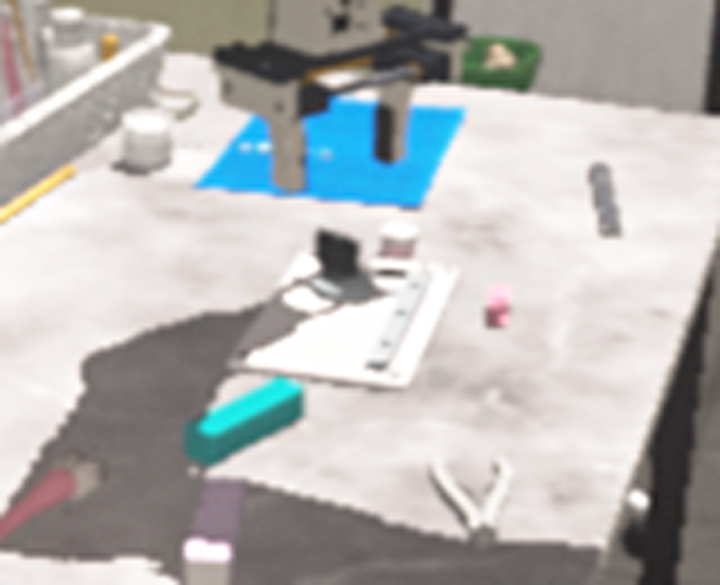

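The fingers straddle the bar: the tips average about (325,179) px and the bar top is at (325,192), both matching the projection. I'll go down and grip.

carry_out(moves="0.0876 0 0.0005 0.03 0 0 0; 0.0876 0 0.0005 0.055 0 0 0; 0.0876 0 0.0005 0.07 0 0 0; 0.0876 0 0.0005 0.076 0 0 0; 0.05 0 0.0005 0.076 0 0 0; 0.03 0 0.0005 0.076 0 0 0; 0.02 0 0.0005 0.076 0 0 0; 0 0 0.0005 0.076 0 0 0; 0 0 0.0005 0.076 0 0 0; 0 0 0.0005 0.076 0 0 0; 0 0 0.0005 0.076 0 0 0")

```text
clock: 5.9
tool_pos: [0.5199, -0.1087, 0.2038]
orientation: [-180.0, -0.0, -28.4]
force: [-0.2, 0.1, 0.5]
opening: 0.0372
```

carry_out(moves="0 0 0 0 0 0 0; 0 0 0 0 0 0 0; 0 0 0 0 0 0 0; 0 0 0 0 0 0 0; 0 0 0 0 0 0 0; 0 0 0 0 0 0 0")

```text
clock: 6.5
tool_pos: [0.5196, -0.109, 0.2036]
orientation: [180.0, 0.0, -28.4]
force: [-1.3, -5.1, -0.3]
opening: 0.0099
```

carry_out(moves="0 0 0 0 0 0 0.12; 0 0 0 0 0 0 0.24; 0 0 0 0 0 0 0.36; 0 0 0 0 0 0 0.48; 0 0 0 0 0 0 0.6; 0 0 0 0 0 0 0.72; 0 0 0 0 0 0 0.84; 0 0 0 0 0 0 0.94; 0 0 0 0 0 0 1.0; 0 0 0 0 0 0 1.03; 0 0 0 0 0 0 1.03; 0 0 0 0 0 0 1.03; 0 0 0 0 0 0 1.03")

```text
clock: 7.8
tool_pos: [0.5204, -0.1085, 0.2036]
orientation: [-179.9, 0.0, -87.4]
force: [3.6, -1.4, -5.4]
opening: 0.0098
```

carry_out(moves="0.04 0 0 0 0 0 0; 0.06 0 0 0 0 0 0; 0.08 0 0 0 0 0 0; 0.08 0 0 0 0 0 0; 0.08 0 0 0 0 0 0; 0.08 0 0 -0.03 0 0 0; 0.08 -0.01 -0.01 -0.06 0 0 0; 0.08 -0.05 -0.025 -0.06 0 0 0; 0.08 -0.075 -0.03 -0.06 0 0 0; 0.08 -0.075 -0.03 -0.06 0 0 0; 0.08 -0.075 -0.03 -0.06 0 0 0")

```text
clock: 8.9
tool_pos: [0.5463, -0.0319, 0.2636]
orientation: [180.0, -0.0, -87.3]
force: [-0.3, 0.6, -0.3]
opening: 0.0796
```

```bash
cat >> h.py <<'E'
def rect(p,z,x0,y0,n,s):
    K,R,t=map(np.asarray,(p['K'],p['R'],p['t']))
    jj,ii=np.meshgrid(np.arange(n[0]),np.arange(n[1]))
    X=np.stack([x0-jj*s,y0+ii*s,np.full(jj.shape,z)],-1); c=X@R.T+t
    nn=np.hypot(c[...,0],c[...,1]);th=np.arctan2(nn,c[...,2])
    mu=(K[0,2]+K[0,0]*th*c[...,0]/nn).astype(np.float32);mv=(K[1,2]+K[1,1]*th*c[...,1]/nn).astype(np.float32)
    return cv2.remap(p['image'],mu,mv,cv2.INTER_CUBIC)[:,:,::-1]
E
python3 - <<'E'
from h import *
o=ctrl.get_obs(); print(o['clock'],o['tool_pos'],o['orientation'])
p=ctrl.snapshot('wrist'); save(p,'w2.png')
cv2.imwrite('pics/r2.png',rect(p,.0167,.57,-.17,(700,560),.00025))
for l,z in [('roller_centre',.0125),('fence',.008),('bar_handle',.04),('filing_guide',0)]:
  for m in ctrl.mark_of(p,l): print(l,round(m['confidence'],2),m['at'],fback(p,m['at'][::-1],z).round(4))
E
```

```text
8.9 [ 0.5463215  -0.03187379  0.26359324] [ 1.79979221e+02 -1.53615123e-03 -8.73458654e+01]
roller_centre 0.67 [112.8, 360.3] [ 0.5216 -0.1019  0.0125]
fence 0.61 [176.0, 427.0] [ 0.4636 -0.0563  0.008 ]
fence 0.54 [105.0, 501.5] [ 0.3997 -0.1217  0.008 ]
bar_handle 0.87 [98.9, 370.1] [ 0.5189 -0.1109  0.04  ]
filing_guide 0.94 [100.0, 356.7] [ 0.5235 -0.1121  0.    ]
```

View pics/r2.png

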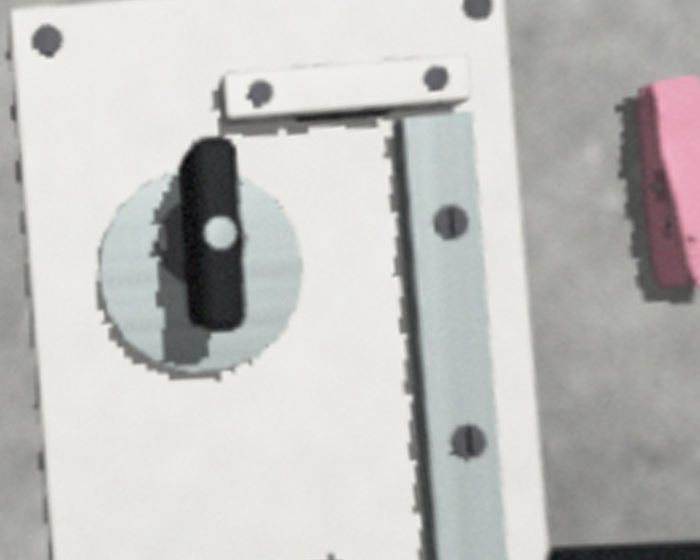

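View pics/w2.png

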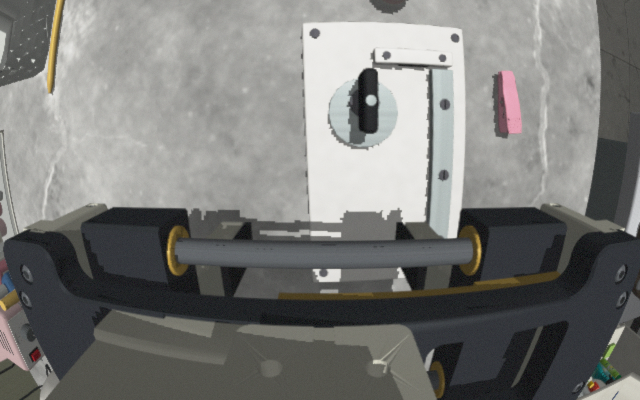

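Run:
```python
from h import *
p=ctrl.snapshot('wrist')
s=.0002;x0,y0=.575,-.175
im=rect(p,.0167,x0,y0,(800,700),s); g=cv2.cvtColor(im,cv2.COLOR_BGR2GRAY).astype(float); hs=cv2.cvtColor(im,cv2.COLOR_BGR2HSV)
for r in (330,350,370,430,480): print(r,[int(v) for v in g[r,370:660:4]], )
cv2.imwrite('pics/r3.png',im[200:500,80:680])
# plate edges at z=.008
im8=cv2.cvtColor(rect(p,.008,x0,y0,(900,700),s),cv2.COLOR_BGR2GRAY).astype(float)
im8=cv2.GaussianBlur(im8,(5,5),0)
L=[];Rr=[]
for r in range(150,620,5):
    d=np.diff(im8[r]); L.append((r,np.argmax(d[:120]))); Rr.append((r,550+np.argmin(d[550:800])))
for q in (L,Rr):
    q=np.array(q); 
    for _ in range(3):
        c=np.polyfit(q[:,0],q[:,1],1); e=q[:,1]-np.polyval(c,q[:,0]); q=q[abs(e)<max(2,1.5*np.median(abs(e)))]
    print('line',c,np.degrees(np.arctan(c[0])),len(q),'at350',np.polyval(c,350))
```

```text
330 [203, 202, 201, 199, 200, 203, 204, 219, 234, 233, 234, 234, 234, 234, 235, 234, 234, 234, 234, 233, 233, 233, 232, 231, 232, 231, 233, 233, 232, 233, 234, 234, 235, 234, 234, 235, 233, 208, 140, 89, 68, 65, 88, 154, 195, 200, 200, 202, 201, 202, 200, 195, 194, 195, 196, 195, 195, 194, 194, 195, 194, 192, 190, 191, 203, 220, 230, 229, 229, 230, 230, 231, 231]
350 [198, 199, 199, 197, 197, 196, 198, 199, 214, 230, 233, 233, 233, 233, 232, 233, 232, 234, 234, 234, 233, 232, 233, 232, 232, 233, 234, 233, 233, 234, 234, 234, 234, 235, 236, 236, 238, 193, 123, 99, 69, 60, 82, 141, 190, 201, 201, 200, 202, 201, 201, 197, 196, 194, 194, 193, 193, 192, 193, 191, 193, 194, 193, 192, 197, 210, 227, 227, 229, 229, 229, 230, 231]
370 [193, 194, 193, 194, 195, 193, 193, 192, 215, 233, 233, 233, 233, 231, 233, 231, 232, 233, 233, 233, 232, 233, 233, 232, 233, 233, 233, 233, 233, 234, 234, 234, 235, 235, 234, 234, 226, 163, 134, 118, 88, 67, 67, 110, 165, 197, 200, 198, 200, 201, 199, 197, 196, 193, 192, 192, 191, 192, 193, 191, 192, 192, 191, 188, 194, 211, 226, 231, 231, 231, 231, 231, 232]
4
[... 193 characters left out ...]
 230, 150, 119, 93, 70, 66, 102, 157, 192, 198, 197, 198, 197, 197, 195, 192, 192, 187, 189, 191, 191, 188, 191, 191, 192, 193, 192, 191, 204, 226, 231, 231, 232, 231, 231]
480 [235, 233, 234, 234, 235, 236, 234, 234, 234, 234, 234, 235, 234, 234, 233, 233, 233, 233, 232, 232, 233, 233, 232, 231, 231, 230, 231, 231, 232, 231, 231, 232, 231, 232, 232, 231, 231, 232, 232, 234, 202, 135, 87, 69, 69, 96, 150, 191, 198, 198, 196, 196, 194, 195, 193, 190, 189, 188, 189, 189, 191, 190, 188, 189, 189, 188, 192, 202, 219, 228, 230, 231, 230]
line [ 0.08099601 30.39282306] 4.630620897966812 92 at350 58.741425844816774
line [-3.89539215e-01  7.76654704e+02] -21.282864468020772 25 at350 640.315979168104
```

View pics/r3.png

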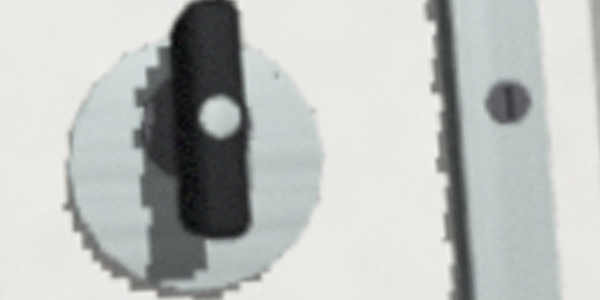

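Gap reads about 28 mm after correcting the scale against the known sizes. I'll regrip and close it by about 0.4 mm.

carry_out(moves="0.08 0.04 0.015 0 0 0 0; 0.08 0.075 0.03 0 0 0 0; 0.08 0.075 0.03 0.02 0 0 0; 0.08 0.075 0.03 0.05 0 0 0; 0.05 0.075 0.03 0.06 0 0 0; 0.03 0.075 0.03 0.06 0 0 0; 0 0.075 0.03 0.06 0 0 0; 0 0.075 0.03 0.06 0 0 0; 0 0.075 0.03 0.06 0 0 0; 0 0.075 0.03 0.06 0 0 0; 0 0.075 0.03 0.06 0 0 0; 0 0.075 0.03 0.06 0 0 0; 0 0.075 0.03 0.06 0 0 0; 0 0.075 0.03 0.06 0 0 0; 0 0.075 0.03 0.06 0 0 0")

```text
clock: 10.7
tool_pos: [0.5204, -0.1085, 0.2038]
orientation: [-179.9, -0.0, -87.4]
force: [2.9, -0.9, -1.4]
opening: 0.0093
```

carry_out(moves="0 0 0 0 0 0 0; 0 0 0 0 0 0 -0.03; 0 0 0 0 0 0 -0.065; 0 0 0 0 0 0 -0.065; 0 0 0 0 0 0 -0.065; 0 0 0 0 0 0 -0.065")

```text
clock: 11.3
tool_pos: [0.5203, -0.1086, 0.2038]
orientation: [-179.9, -0.0, -83.7]
force: [5.0, -0.8, -2.3]
opening: 0.0103
```

carry_out(moves="0.04 0 0 0 0 0 0; 0.06 0 0 0 0 0 0; 0.08 0 0 0 0 0 0; 0.08 0 0 0 0 0 0; 0.08 0 0 0 0 0 0; 0.08 0 0 -0.03 0 0 0; 0.08 -0.01 0.01 -0.06 0 0 0; 0.08 -0.05 0.025 -0.06 0 0 0; 0.08 -0.075 0.04 -0.06 0 0 0; 0.08 -0.075 0.04 -0.06 0 0 0; 0.08 -0.075 0.04 -0.06 0 0 0")

```text
clock: 12.4
tool_pos: [0.4718, -0.038, 0.2641]
orientation: [-180.0, 0.0, -83.6]
force: [0.9, -0.2, 0.1]
opening: 0.0797
```

Run:
```python
from h import *
p=ctrl.snapshot('wrist'); save(p,'w4.png')
s=.0002;x0,y0=.575,-.175
im=rect(p,.0167,x0,y0,(900,700),s); g=cv2.GaussianBlur(cv2.cvtColor(im,cv2.COLOR_BGR2GRAY).astype(np.float32),(5,5),0)
cv2.imwrite('pics/r4.png',im[:600,:800])
def cross(prof,lo,hi,lev,up):
    for i in range(lo,hi):
        a,b=prof[i],prof[i+1]
        if (up and a<lev<=b) or (not up and a>lev>=b): return i+(lev-a)/(b-a)
F=[];O=[];D=[]
for r in range(150,640,4):
    m=np.argmin(g[r,480:620])+480
    v=cross(g[r],m,m+40,(g[r,m]+197)/2,True)
    if v: F.append((r,v)); w=cross(g[r],int(v)+70,int(v)+110,212,True); 
    if v and w: O.append((r,w))
def fit(q):
    q=np.array(q)
    for _ in range(4):
        c=np.polyfit(q[:,0],q[:,1],1); e=q[:,1]-np.polyval(c,q[:,0]); q=q[abs(e)<max(1,2*np.median(abs(e)))]
    return c,len(q)
cf,n=fit(F); co,n2=fit(O); print('face',cf,n,np.degrees(np.arctan(cf[0])),'outer',co,n2)
# disc edge right side: radial search from approx centre, angles -60..60 avoiding bar
c0=np.array([275.,360.])
for it in range(3):
    P=[]
    for th in np.radians(list(range(-50,60,3))+list(range(125,180,5))):
        rr=np.arange(90,170,.5); prof=cv2.remap(g,(c0[0]+rr*np.cos(th)).astype(np.float32)[None],(c0[1]+rr*np.sin(th)).astype(np.float32)[None],cv2.INTER_LINEAR)[0]
        k=cross(prof,0,len(prof)-2,214,True)
        if k: P.append(c0+(90+k*.5)*np.array([np.cos(th),np.sin(th)]))
    P=np.array(P); A=np.c_[2*P,np.ones(len(P))]
    keep=np.ones(len(P),bool)
    for _ in range(4):
        x=np.linalg.lstsq(A[keep],(P[keep]**2).sum(1),rcond=None)[0]; R_=np.sqrt(x[2]+x[0]**2+x[1]**2)
        e=np.hypot(*(P-x[:2]).T)-R_; keep=abs(e)<max(1.5,2*np.median(abs(e)))
    c0=x[:2]
print('disc',c0,'R mm',R_*s*1e3,keep.sum(),len(P),'world',x0-c0[0]*s,y0+c0[1]*s)
dist=(np.polyval(cf,c0[1])-c0[0])*np.cos(np.arctan(cf[0]))*s*1e3
fw=(np.polyval(co,c0[1])-np.polyval(cf,c0[1]))*np.cos(np.arctan(cf[0]))*s*1e3
print('centre-fence',dist,'fence w',fw,'edge gap',dist-R_*s*1e3)
fx=x0-np.polyval(cf,c0[1])*s; print('fence pt world',fx,y0+c0[1]*s)
```

```text
face [8.25142772e-02 5.14690230e+02] 83 4.7170337255149475 outer [8.51200468e-02 6.01255027e+02] 50
disc [280.81299754 365.37297494] R mm 26.116992513466855 36 48 world 0.5188374004925692 -0.10192540501132394
centre-fence 52.62629198481295 fence w 17.44409071271645 edge gap 26.509299471346097
fence pt world 0.46603225658232694 -0.10192540501132394
```

View pics/r4.png

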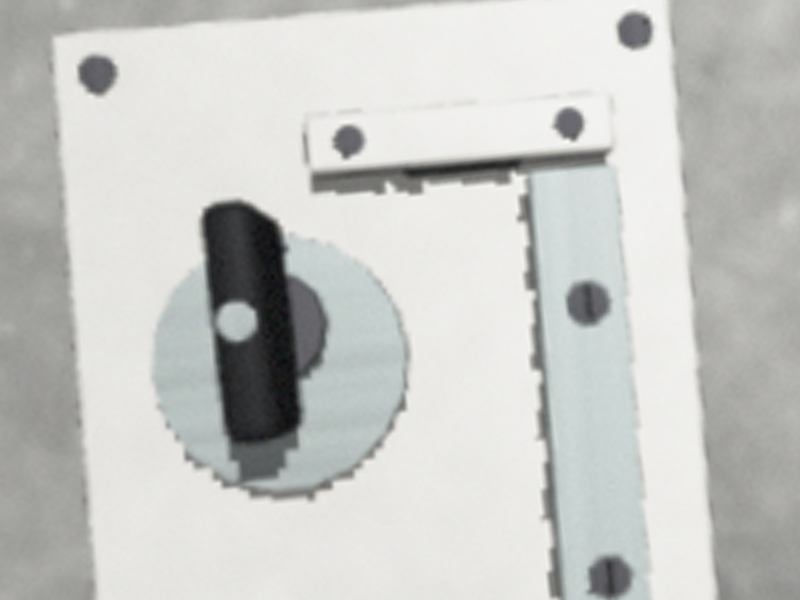

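The gap now measures about 27.2–27.4 mm (centre to fence 53.0–53.4 mm), with the disc edge at column 409 and the face at 543 of the rectified picture. Next is the block.

Run:
```python
from h import *
delta([.47,.34,.30],-76)
```

```text
shift [-0.3763 -0.0398 -0.0361] rot [-6.000e-04 -1.000e-04 -1.335e-01] dist 0.38 rows>= 7.60172133019794 0.890298724604097
```

carry_out(moves="0.08 0 0 -0.03 0 0 0; 0.08 -0.05 -0.005 -0.036 0 0 -0.02; 0.08 -0.1 -0.01 -0.036 0 0 -0.04; 0.08 -0.15 -0.015 -0.036 0 0 -0.06; 0.08 -0.2 -0.02 -0.036 0 0 -0.08; 0.08 -0.25 -0.025 -0.036 0 0 -0.1; 0.08 -0.3 -0.03 -0.036 0 0 -0.12; 0.08 -0.345 -0.036 -0.036 0 0 -0.134; 0.08 -0.376 -0.04 -0.036 0 0 -0.134; 0.08 -0.376 -0.04 -0.036 0 0 -0.134; 0.08 -0.376 -0.04 -0.036 0 0 -0.134")

```text
clock: 13.55
tool_pos: [0.4709, 0.3399, 0.2987]
orientation: [179.9, -0.1, -76.0]
force: [-0.3, 0.2, -0.1]
opening: 0.0803
```

Run:
```python
from h import *
p=ctrl.snapshot('wrist'); save(p,'w5.png')
im=rect(p,.025,.54,.19,(700,560),.00025); cv2.imwrite('pics/r5.png',im)
for m in ctrl.trace(p,'block'):
    q=np.argwhere(m['region'])[:,::-1]; print(m['confidence'],m['extent'],p['image'][m['region']].mean(0))
hsv=cv2.cvtColor(im,cv2.COLOR_BGR2HSV); 
print(hsv[300,200:360:20])
for m in ctrl.mark_of(p,'block'): print(fback(p,m['at'][::-1],0))
```

```text
0.91 [327.0, 59.4, 358.5, 175.8] [235.52825191 227.72424956 235.95026486]
0.77 [215.4, 211.9, 316.4, 239.9] [127.15574549  73.3637227   26.4634378 ]
0.59 [306.1, 0.0, 330.2, 10.2] [30.72       84.11428571 82.07428571]
[[ 45   4 125]
 [140  16 141]
 [147  11 238]
 [150   7 243]
 [150   6 243]
 [150   6 243]
 [150   9 238]
 [ 30   5 208]]
[0.46809323 0.27016116 0.        ]
[0.51273677 0.39956838 0.        ]
```

View pics/r5.png

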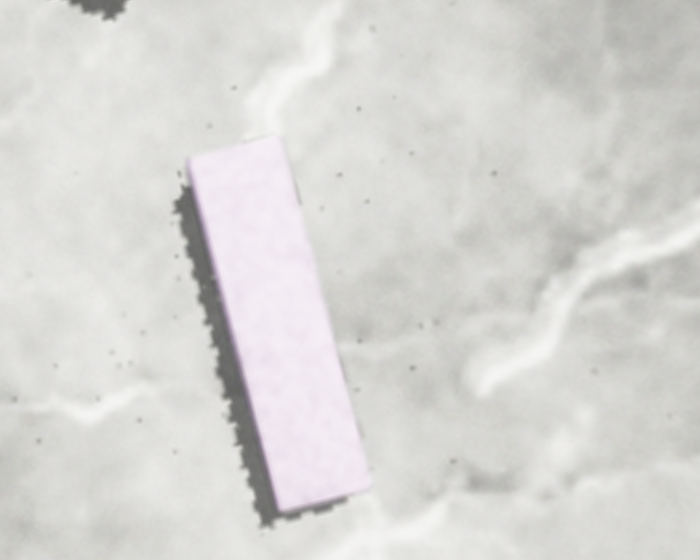

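Run:
```python
from h import *
a=cv2.imread('pics/w5.png'); cv2.imwrite('pics/w5c.png',cv2.resize(a[50:190,290:400],None,fx=5,fy=4.2,interpolation=cv2.INTER_NEAREST))
im=cv2.imread('pics/r5.png')
for r in (250,320,400): print(r,[tuple(int(v) for v in im[r,c]) for c in range(200+(r-250)//4,350+(r-250)//4,4)])
```

```text
250 [(108, 110, 108), (102, 101, 100), (147, 133, 143), (218, 199, 216), (244, 235, 243), (244, 236, 243), (242, 235, 242), (242, 234, 242), (241, 233, 240), (240, 232, 240), (242, 233, 241), (243, 236, 242), (242, 235, 242), (243, 236, 242), (243, 235, 242), (243, 236, 243), (242, 234, 241), (241, 233, 241), (241, 232, 241), (242, 235, 242), (242, 236, 242), (243, 236, 243), (240, 232, 240), (240, 232, 239), (240, 231, 239), (240, 231, 239), (240, 231, 240), (239, 231, 238), (225, 222, 225), (214, 215, 217), (212, 216, 216), (213, 216, 216), (214, 217, 217), (216, 218, 219), (215, 219, 219), (214, 218, 218), (215, 218, 218), (214, 216, 217)]
320 [(113, 117, 115), (108, 109, 108), (124, 113, 121), (193, 171, 187), (238, 228, 238), (241, 232, 240), (241, 232, 241), (242, 234, 241), (243, 235, 242), (243, 236, 242), (243, 236, 242), (241, 232, 240), (241, 233, 240), (242, 234, 242), (243, 236, 242), (243, 236, 242), (243, 235, 242), (242, 235, 242), (242, 234, 242), (242, 235, 242), (243, 236, 243), (243, 237, 243), (243, 237, 243), (243, 236, 242), (243, 237, 243), (244, 238, 244), (2
[... 152 characters left out ...]
195, 197, 199), (190, 195, 195), (191, 196, 197)]
400 [(108, 111, 109), (111, 112, 112), (113, 106, 110), (160, 143, 158), (233, 221, 232), (242, 234, 242), (242, 234, 242), (243, 236, 242), (243, 235, 242), (243, 236, 242), (242, 234, 242), (242, 235, 242), (242, 235, 242), (241, 234, 241), (241, 233, 241), (242, 234, 242), (242, 236, 242), (242, 236, 242), (241, 231, 240), (239, 229, 238), (238, 228, 238), (241, 234, 241), (242, 234, 241), (242, 234, 242), (241, 232, 240), (240, 232, 240), (240, 231, 240), (240, 233, 240), (226, 223, 228), (211, 214, 215), (213, 216, 216), (213, 217, 216), (215, 217, 218), (212, 216, 217), (213, 217, 217), (213, 217, 217), (215, 218, 218), (215, 218, 218)]
```

View pics/w5c.png

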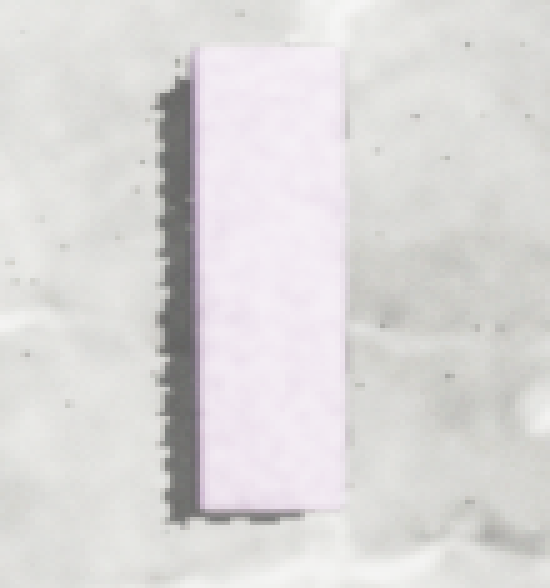

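Run:
```python
from h import *
delta([.4623,.2999,.191],-75.2)
```

```text
shift [0.0354 0.0174 0.1084] rot [ 0.0007 -0.0005 -0.0157] dist 0.115 rows>= 2.3072822576043506 0.10499119900148543
```

carry_out(moves="0.06 0.02 0.01 0.03 0 0 -0.016; 0.06 0.0355 0.0175 0.05 0 0 -0.016; 0.06 0.0355 0.0175 0.08 0 0 -0.016; 0.06 0.0355 0.0175 0.1 0 0 -0.016; 0.06 0.0355 0.0175 0.108 0 0 -0.016; 0.03 0.0355 0.0175 0.108 0 0 -0.016; 0 0.0355 0.0175 0.108 0 0 -0.016; 0 0.0355 0.0175 0.108 0 0 -0.016; 0 0.0355 0.0175 0.108 0 0 -0.016; 0 0.0355 0.0175 0.108 0 0 -0.016; 0 0.0355 0.0175 0.108 0 0 -0.016; 0 0.0355 0.0175 0.108 0 0 -0.016; 0 0.0355 0.0175 0.108 0 0 -0.016")

```text
clock: 15.0
tool_pos: [0.4621, 0.3013, 0.1923]
orientation: [-180.0, 0.0, -75.1]
force: [-1.7, -0.4, 7.1]
opening: 0.0256
```

Run:
```python
from h import *
o=ctrl.get_obs(); print(o['clock'],o['tool_pos'],o['orientation'],o['opening'])
delta([.4709,.0128,.24],-85.4)
delta([.4709,.0128,.200],-85.4)
```

```text
15.0 [0.46205988 0.30126591 0.19234752] [-1.79951716e+02  2.67324057e-02 -7.50787840e+01] 0.025649148392970746
shift [ 0.281   0.0657 -0.0478] rot [-0.0008  0.0005  0.1801] dist 0.293 rows>= 5.850179108079085 1.2015543531804422
shift [ 0.281   0.0657 -0.0078] rot [-0.0008  0.0005  0.1801] dist 0.289 rows>= 5.7740554397636075 1.2015543531804422
```

carry_out(moves="0 0 0 -0.02 0 0 0; 0 0 0 -0.045 0 0 0; 0 0.03 0.007 -0.05 0 0 0.02; 0 0.075 0.018 -0.05 0 0 0.05; 0 0.12 0.028 -0.05 0 0 0.08; 0 0.165 0.039 -0.05 0 0 0.11; 0 0.21 0.049 -0.05 0 0 0.14; 0 0.25 0.058 -0.05 0 0 0.17; 0 0.281 0.066 -0.05 0 0 0.18; 0 0.281 0.066 -0.05 0 0 0.18; 0 0.281 0.066 -0.05 0 0 0.18")

```text
clock: 16.1
tool_pos: [0.4704, 0.0118, 0.2417]
orientation: [-180.0, 0.0, -85.5]
force: [-0.0, -0.7, 0.1]
opening: 0.0252
```

Run:
```python
from h import *
o=ctrl.get_obs(); print(o['clock'],o['tool_pos'],o['orientation'],o['opening'],o['force'])
p=ctrl.snapshot('wrist'); save(p,'w6.png'); a=p['image'][:,:,::-1]
cv2.imwrite('pics/w6c.png',cv2.resize(a[0:250,180:500],None,fx=2.4,fy=2.4,interpolation=cv2.INTER_CUBIC))
p=ctrl.snapshot('side');a=p['image'][140:270,250:410,::-1]; cv2.imwrite('pics/s6c.png',cv2.resize(a,None,fx=4.5,fy=4.5,interpolation=cv2.INTER_CUBIC))
```

```text
16.1 [0.47036612 0.01182556 0.24172082] [-1.79987639e+02  7.24350587e-03 -8.55186869e+01] 0.025166961465180753 [-0.03050843 -0.65038469  0.1069095 ]
```

View pics/w6c.png

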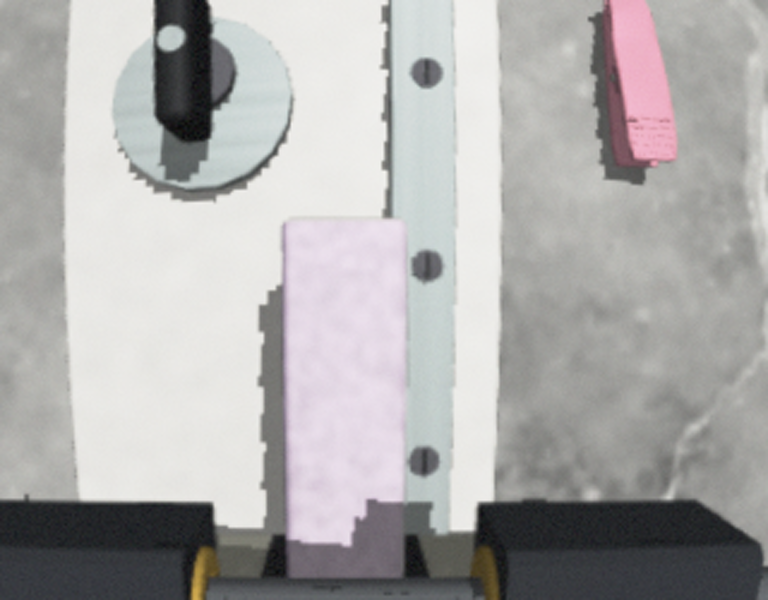

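View pics/s6c.png

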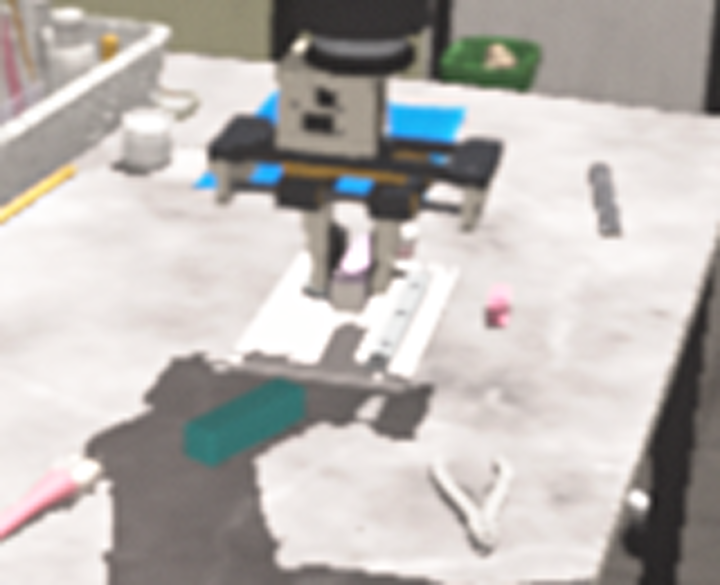

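carry_out(moves="0 0 -0.002 0 0 0 0.002; 0 0 -0.002 0.015 0 0 0.002; 0 0 -0.002 0.03 0 0 0.002; 0 0 -0.002 0.037 0 0 0.002; 0 0 -0.002 0.039 0 0 0.002; 0 0 -0.002 0.04 0 0 0.002; 0 0 -0.002 0.04 0 0 0.002")

```text
clock: 16.9
tool_pos: [0.4726, 0.0129, 0.202]
orientation: [-180.0, 0.0, -85.5]
force: [-0.4, -0.9, -0.4]
opening: 0.0251
```

carry_out(moves="0 0 0 0.0005 0 0 0; 0 0 0 0.001 0 0 0; 0 0 0 0.0015 0 0 0; 0 0 0 0.0015 0 0 0")

```text
clock: 17.3
tool_pos: [0.4725, 0.0126, 0.2003]
orientation: [-180.0, 0.0, -85.5]
force: [0.0, 0.2, 1.3]
opening: 0.0256
```

Run:
```python
from h import *
o=ctrl.get_obs(); print(o['clock'],o['tool_pos'],o['force'],o['moment'])
p=ctrl.snapshot('side');a=p['image'][160:250,290:370,::-1]; cv2.imwrite('pics/s7c.png',cv2.resize(a,None,fx=7,fy=6.5,interpolation=cv2.INTER_CUBIC))
```

```text
17.3 [0.47245874 0.01260477 0.20034871] [0.00998654 0.16676445 1.27422112] [ 0.12226332  0.22522141 -0.02380096]
```

View pics/s7c.png

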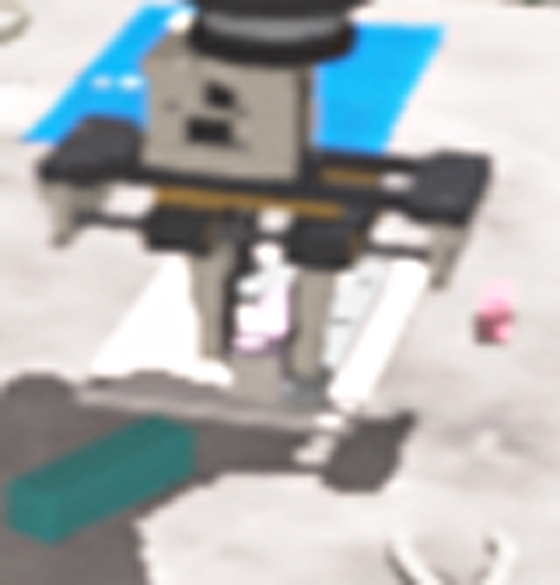

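carry_out(moves="0 0 0 0.0005 0 0 0; 0 0 0 0.0005 0 0 0; 0 0 0 0.0005 0 0 0")

```text
clock: 17.65
tool_pos: [0.4725, 0.0126, 0.2003]
orientation: [-180.0, -0.0, -85.5]
force: [-3.5, 1.8, 10.0]
opening: 0.0254
```

carry_out(moves="0 0 0.0005 0 0 0 0; 0 0 0.001 0 0 0 0; 0 0 0.001 0 0 0 0; 0 0 0.001 0 0 0 0")

```text
clock: 18.05
tool_pos: [0.4721, 0.0127, 0.2003]
orientation: [-179.9, 0.0, -85.5]
force: [1.8, -1.8, 7.0]
opening: 0.0254
```

carry_out(moves="0 0 0.0004 -0.0003 0 0 0; 0 0 0.0008 -0.0003 0 0 0; 0 0 0.0008 -0.0003 0 0 0; 0 0 0.0008 -0.0003 0 0 0")

```text
clock: 18.45
tool_pos: [0.4711, 0.0127, 0.2003]
orientation: [-179.9, 0.0, -85.5]
force: [3.1, 0.0, 5.6]
opening: 0.0255
```

carry_out(moves="0 0 0.0004 0 0 0 0; 0 0 0.0004 0 0 0 0; 0 0 0.0004 0 0 0 0; 0 0 0.0004 0 0 0 0")

```text
clock: 18.85
tool_pos: [0.4708, 0.0127, 0.2003]
orientation: [-179.9, 0.0, -85.5]
force: [2.1, -0.3, 5.1]
opening: 0.0255
```

Run:
```python
from h import *
p=ctrl.snapshot('wrist'); save(p,'w8.png')
print('cam',-p['R'].T@p['t'])
s=.0002
a=rect(p,.033,.53,-.15,(500,600),s); b=rect(p,.017,.53,-.15,(500,600),s)
cv2.imwrite('pics/r8.png',np.hstack([a,b[:,:300]]) if 0 else np.hstack([a[:, :390],b[:,:390]]))
```

```text
cam [ 0.47545423 -0.05207249  0.18008575]
```

View pics/r8.png

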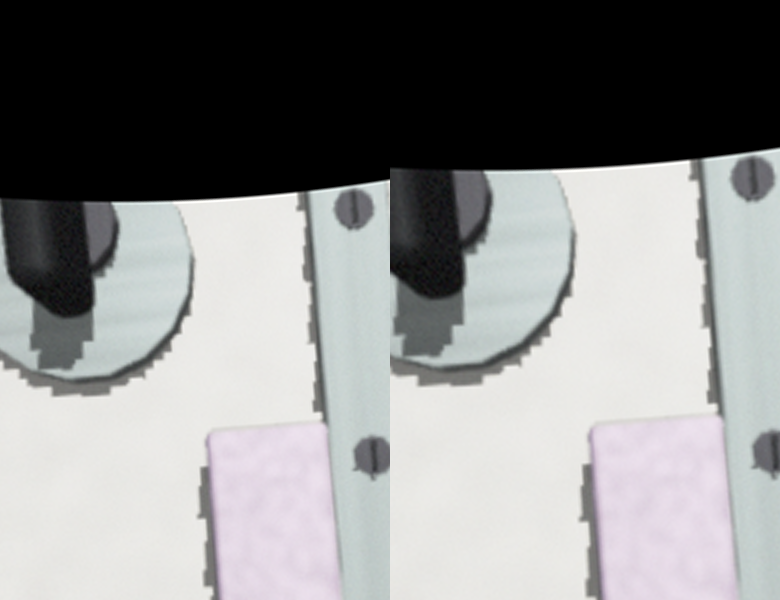

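carry_out(moves="0 0 -0.0005 0 0 0 0; 0 0.003 -0.0006 0 0 0 0; 0 0.007 -0.0006 0 0 0 0; 0 0.011 -0.0006 0 0 0 0; 0 0.015 -0.0006 0 0 0 0; 0 0.019 -0.0006 0 0 0 0; 0 0.023 -0.0007 0 0 0 0; 0 0.027 -0.0007 0 0 0 0; 0 0.03 -0.0007 0 0 0 0; 0 0.03 -0.0007 0 0 0 0; 0 0.03 -0.0007 0 0 0 0")

```text
clock: 20.0
tool_pos: [0.4736, -0.0171, 0.2003]
orientation: [-179.9, 0.0, -85.5]
force: [1.1, 1.0, 8.1]
opening: 0.0254
```

Run:
```python
from h import *
p=ctrl.snapshot('wrist'); save(p,'w9.png')
s=.0002
a=rect(p,.033,.55,-.17,(390,600),s); b=rect(p,.0167,.55,-.17,(500,600),s)
cv2.imwrite('pics/r9.png',b); print(ctrl.get_obs()['force'],ctrl.get_obs()['moment'])
```

```text
[0.75092689 1.79798828 5.84047676] [ 0.48000684 -0.29826381 -0.04484167]
```

View pics/r9.png

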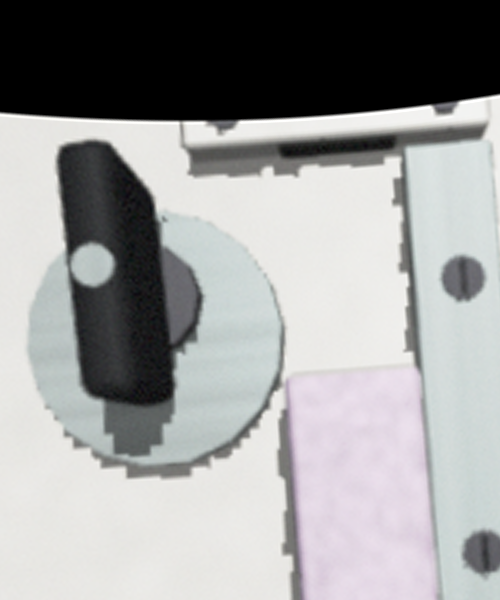

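carry_out(moves="0 0.003 0 0 0 0 0; 0 0.006 0 0 0 0 0; 0 0.009 0 0 0 0 0; 0 0.012 0 0 0 0 0; 0 0.014 0 0 0 0 0; 0 0.014 0 0 0 0 0; 0 0.014 0 0 0 0 0")

```text
clock: 20.75
tool_pos: [0.4747, -0.031, 0.2003]
orientation: [-179.9, 0.0, -85.5]
force: [0.6, 2.6, 6.7]
opening: 0.0255
```

carry_out(moves="0 0.003 0 0 0 0 0; 0 0.006 0 0 0 0 0; 0 0.009 0 0 0 0 0; 0 0.012 0 0 0 0 0; 0 0.014 0 0 0 0 0; 0 0.014 0 0 0 0 0; 0 0.014 0 0 0 0 0")

```text
clock: 21.45
tool_pos: [0.4758, -0.0449, 0.2003]
orientation: [-179.9, 0.0, -85.5]
force: [1.1, 3.1, 7.7]
opening: 0.0253
```

Sliding freely. Next a sideways play test: first towards the roller, then towards the fence.

carry_out(moves="0 0 -0.0004 0 0 0 0; 0 0 -0.0008 0 0 0 0; 0 0 -0.0008 0 0 0 0; 0 0 -0.0008 0 0 0 0")

```text
clock: 21.85
tool_pos: [0.476, -0.0449, 0.2003]
orientation: [180.0, 0.0, -85.5]
force: [-2.2, 3.4, 9.7]
opening: 0.0255
```

carry_out(moves="0 0 0.0006 0 0 0 0; 0 0 0.0012 0 0 0 0; 0 0 0.0012 0 0 0 0; 0 0 0.0012 0 0 0 0")

```text
clock: 22.25
tool_pos: [0.4756, -0.045, 0.2003]
orientation: [-179.9, 0.0, -85.5]
force: [1.7, 2.1, 6.1]
opening: 0.0254
```

carry_out(moves="0 0.003 -0.0004 0 0 0 0; 0 0.006 -0.0004 0 0 0 0; 0 0.009 -0.0004 0 0 0 0; 0 0.012 -0.0004 0 0 0 0; 0 0.015 -0.0004 0 0 0 0; 0 0.017 -0.0004 0 0 0 0; 0 0.017 -0.0004 0 0 0 0")

```text
clock: 22.95
tool_pos: [0.4771, -0.062, 0.2003]
orientation: [-179.9, 0.0, -85.5]
force: [0.4, 3.4, 6.8]
opening: 0.0253
```

carry_out(moves="0 0.001 0 0 0 0 0; 0 0.002 0 0 0 0 0; 0 0.0025 0 0 0 0 0; 0 0.0025 0 0 0 0 0")

```text
clock: 23.35
tool_pos: [0.4772, -0.0643, 0.2003]
orientation: [-179.9, 0.0, -85.5]
force: [0.3, 5.1, 8.3]
opening: 0.0255
```

carry_out(moves="0 0.0008 0 0 0 0 0; 0 0.0015 0 0 0 0 0; 0 0.0015 0 0 0 0 0")

```text
clock: 23.65
tool_pos: [0.4772, -0.0651, 0.2003]
orientation: [-179.9, 0.1, -85.5]
force: [-1.5, 12.5, 11.0]
opening: 0.0258
```

carry_out(moves="0.03 -0.0006 0 0 0 0 0; 0.04 -0.0006 0 0 0 0 0; 0.05 -0.0006 0 0 0 0 0; 0.05 -0.0006 0 0 0 0 0; 0.05 -0.0006 0 0 0 0 0; 0.05 -0.0006 0 -0.03 0 0 0; 0.05 -0.02 0 -0.06 0 0 0; 0.05 -0.06 0 -0.07 0 0 0; 0.05 -0.085 0 -0.07 0 0 0; 0.05 -0.085 0 -0.07 0 0 0; 0.05 -0.085 0 -0.07 0 0 0")

```text
clock: 24.75
tool_pos: [0.4702, 0.0187, 0.2699]
orientation: [180.0, -0.0, -85.5]
force: [-0.4, -0.3, -0.6]
opening: 0.0498
```

Run:
```python
from h import *
print(ctrl.get_obs()['tool_pos'])
p=ctrl.snapshot('wrist'); save(p,'w10.png')
cv2.imwrite('pics/r10.png',rect(p,.0167,.575,-.175,(700,600),.00023))
cv2.imwrite('pics/r10b.png',rect(p,.033,.575,-.175,(700,600),.00023))
```

```text
[0.47024098 0.01873328 0.2699324 ]
```

View pics/r10.png

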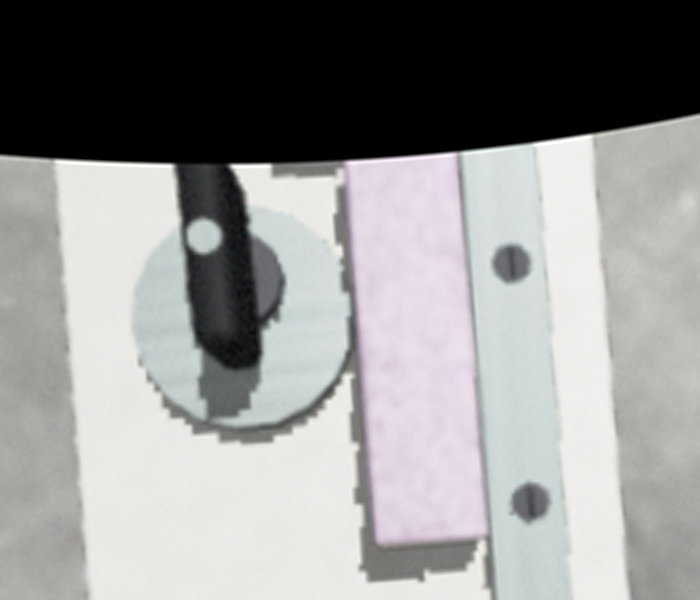

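View pics/r10b.png

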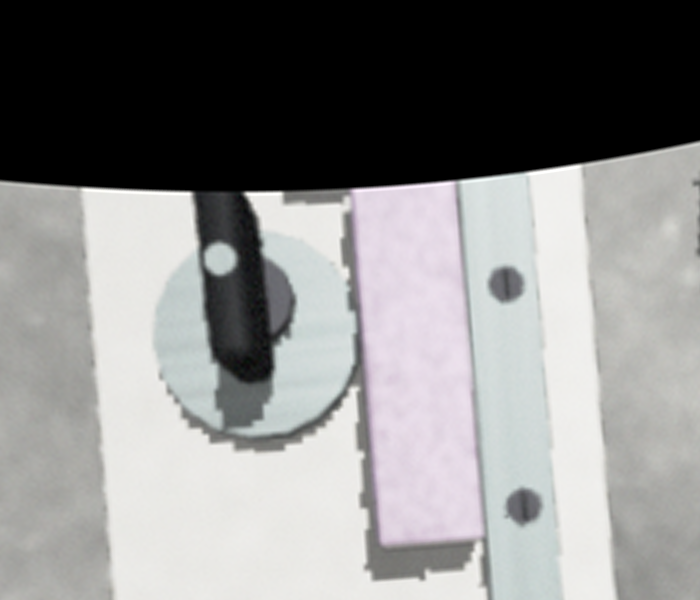

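carry_out(moves="0.05 0.03 0 -0.01 0 0 0; 0.05 0.057 0 -0.02 0 0 0; 0.05 0.057 0 -0.02 0 0 0; 0.05 0.057 0 -0.02 0 0 0")

```text
clock: 25.2
tool_pos: [0.4747, -0.0396, 0.2897]
orientation: [180.0, -0.0, -85.7]
force: [-0.8, -0.4, -0.7]
opening: 0.0498
```

Run:
```python
from h import *
o=ctrl.get_obs();print(o['clock'],o['tool_pos'])
p=ctrl.snapshot('wrist'); save(p,'w11.png')
cv2.imwrite('pics/r11.png',rect(p,.0167,.575,-.175,(800,600),.0002))
p=ctrl.snapshot('top')
for l in ['brush','clip','pot','nail_file']: print(l,[(np.round(m['at'],1),round(m['confidence'],2)) for m in ctrl.mark_of(p,l)][:4])
```

```text
25.2 [ 0.47465543 -0.03962106  0.28966412]
brush [(array([169.2, 237. ]), 0.77)]
clip [(array([230.4, 359.8]), 0.61)]
pot [(array([198.7, 385.6]), 0.59)]
nail_file [(array([241.4, 445.3]), 0.65)]
```

View pics/r11.png

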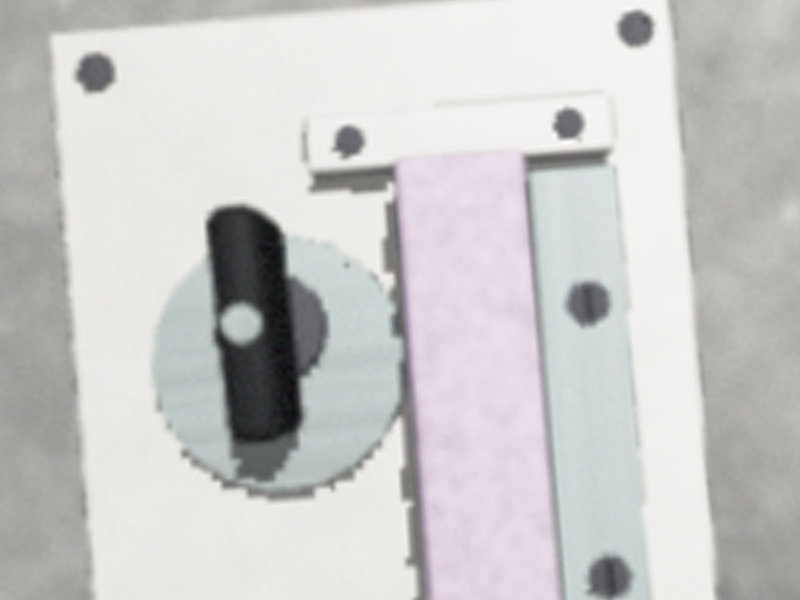

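The block rests against the end stop, parallel to the fence, and the roller stands exactly as it was set: the disc's left edge is at column 152, as before. I'm handing it in.

```bash
python3 -c "
from plant import ctrl
print(ctrl.close_job(), ctrl.get_obs()['clock'])"
```

```text
the job is handed in; nothing more can be done
the job is handed in; nothing more can be done
```

I set the roller and slid the block through the gap without lifting it until it met the end stop. I handed the job in at about 25 s of the 58 s allowed; no verdict was reported.

- **Roller:** I turned it clockwise by about 1.0 rad in total, in two grips. My gap estimates ranged from about 27.0 to 28.2 mm, and from one low-angle picture as low as 26.7 mm. That means roughly 1 to 2 mm of play for the 26 mm block. A sideways play test inside the gap was inconclusive because friction masked it. The last picture shows the roller where it was set.
- **Block:** I set it flat in the open end of the lane and slid it in. The sideways force stayed within about 2 N through the gap and rose to about 12 N along the lane when it met the stop. The last wrist picture shows it against the stop, along the fence and flat, and the gripper is clear of everything.
- **Bystanders:** The top camera found the clip, pot and nail file within 1 to 3.5 px of the start. The brush read about 4 px (roughly 12 mm) off. The arm never went near it and this is within the network's scatter, but I did not check it further.

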